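Hold a sprung test probe on the marked contact of a sloping track panel

ROBOT

A 6-joint arm with a two-finger parallel gripper is mounted at the origin on the work surface. World frame = base frame: x ahead of the robot, y to its left, z up, the work surface at z = 0. Lengths are in mm, angles in rad, forces in N, time in s.
With the tool pointing down it reaches from about 350 to 775 mm from the base axis. Payload 7.3 kg.
Tool frame: the origin (TCP) lies midway between the tips of the shut fingers; the grasp point (between the pads) lies 19 mm behind it (grasp_offset is the z of the grasp point in the tool frame, in mm); z points along the fingers, y is the direction in which the jaws open and shut (so a half turn about z gives the same grasp; the last joint's range is limited). The gripper opens to 92 mm and grips with 3 to 60 N. Pads are 19 mm wide; open, the fingers measure 130 mm over their backs; the gripper's body (75 mm by 190 mm) begins 47 mm behind the grasp point.
Start: joints at [-1.322, 0.342, 1.524, -0, 1.275, -0.146], TCP at [201.951, -484.624, 226.741] pointing down, gripper open.
Joint ranges: [-2.53, 2.53], [-0.77, 2.02], [0.04, 2.7], [-1, 4.14], [0.28, 2.66], [-3.11, 3.11]. Speed limits (rad/s): [2.57, 2.57, 3.14, 3.14, 3.14, 3.14].

INTERFACE

Orientations are given as [roll, pitch, yaw] about the fixed x, y, z axes, in that order (R = Rz(yaw) Ry(pitch) Rx(roll)).
In Python, from plant import get_obs, capture, camera_model, close_job, boxes_of, regions_of, place_of, grasp_offset gives the robot as it stands. The module is installed in compiled form; this text tells all that it offers.
- The arm moves only by the tool send_rows, never from a script. Its argument "targets" is a list that holds one entry, the list of rows, each a list of 7 numbers: the turn, a rotation vector about the tool's x, y, z in degrees, then the shift along the tool's x, y, z in mm, then the closure, from -1 (fully open) to 1 (shut). A call has 1 to 5 rows; each row is the pose to reach, as a shift and turn from the pose commanded when the call began, along the tool's axes at that moment; what a row does not reach only later rows make up. A row lasts 1/12 s, in which the tool goes at most 41.7 mm and 7.16 degrees, less where a joint would pass 70% of its speed; a pose out of reach is approached as far as the arm can. A call with a gripper value outside its range is refused whole. The fingers move at their own pace and stop on an object; the grip force is fixed at half the most. Time passes only in rows, so rows that repeat a pose let the fingers close. It gives the time, the measured TCP pose, the force and the opening at its end, in the units of the state.
- get_obs(): the state, without advancing time (a new reading comes with each control period).
- capture(name): name is "side" or "top"; returns the picture (384x512x3 uint8, red, green, blue); there is no depth.
- camera_model(name): a dict with "K" (3x3 intrinsics, pixels), "world_to_cam" (4x4, takes a point from world to camera coordinates). Camera axes: x right, y up, looking along -z (the intrinsics and any distortion apply to the point x, -y, -z); pixel columns grow to the right and rows downward; lengths in mm; the calibration is good to about 2 mm. A picture is of the moment at which its call begins. camera_model takes no time and is no camera call.
- close_job(): hands the job in, once; it reports no verdict.
Trained networks look in the newest picture that a camera, given by its name, has taken for a name from the list of things; names that differ only in an ending like _2 or _b are one class to them, and where a whole thing is asked for, a point or a joint stands for the part that bears it (a point fixed in the world has none). Each returns a list of dicts, best first, with "conf" (0 to 1); they miss things now and then, are a little off and sometimes report something else, mostly with a low value. They report only what shows in the picture. A call takes as long as a camera call. They do not tell look-alikes from the thing itself.
- boxes_of(label, camera): "location" ([row, column] in pixels, amid what is visible of it).
- regions_of(label, camera): "region" (384x512 bool, what is visible of it) and "location" ([row, column] in pixels, amid what is visible of it).
- place_of(label, camera): "location" ([row, column] in pixels: a listed point, or the origin of a listed thing).
The state is a dict: "time": time; "joint_positions": joint angles; "dq": joint speeds; "tau": joint torques, N m; "tool_pos": TCP position; "tcp_rot": TCP orientation; "contact_force": force on the tool from outside, world axes, zero at the start; "moment": the same for the moment, N m; "grip_width": finger opening in mm.
Only numpy, scipy, OpenCV 4.12 (cv2) and the standard library are available. Lean on these libraries where they do the work, as an engineer would, in place of code of your own. Each camera call takes 0.05 s, during which the arm holds its last target.

TASK

Take the green test probe out of its holder and use it to test the red-ringed contact on the sloping black track panel: hold the probe square to the panel's face, tip on the brass inside the red ring, pressed gently so that its sprung tip is about half pushed in. Do not touch the blue- or yellow-ringed contacts with anything, and do not shift the other things on the bench. Finish while still holding the probe there: the reading is taken then, so do not let go.

Things in the scene. Friction and masses are not known exactly. Their poses are not given: they have to be found in the camera images.
- probe: cordless test probe, round, about 100 g, standing tip down in its holder at the start. Origin: on its axis at the end of the black nose, where the sprung tip comes out; z along the axis from tip to handle. Nose and barrel z = 0 to 30 mm (diameter 10 to 22), black collar z = 30 to 36 mm (diameter 36), green grip handle z = 36 to 118 mm (diameter 24), small clear lens on the top end. The tip reaches 25 mm below the origin when not pressed.
- probe_tip (a point): end of the brass sprung tip (pin of diameter 5 mm, round end), 25 mm from the probe's origin when not pressed; moves with the pin
- plunger (a joint): how far the sprung tip is pushed into the probe: 0 = fully out, 0.012 m = fully in. Spring: 1 N to start moving, 4 N at half (6 mm), 7 N fully in.
- holder: fixed upright aluminium tube on a dark 80 x 80 x 8 mm foot; tube outer diameter 44, bore 28, height 65 mm, open at the top. Origin: centre of its underside on the table. The probe hangs in it by its collar, which rests on the rim: the probe's origin is then 35 mm above the table and the green handle is free from 71 to 153 mm above the table. It is drawn straight up; the tip clears the rim after 55 mm of lift.
- panel: fixed black track panel with white track lines on a wooden sloping stand. Face 190 mm (up the slope) x 240 mm, sloped 20 degrees: the near (-x) edge is low (about 38 mm), the far (+x) edge high (about 103 mm). Origin: under its middle on the table, x towards the high edge, y along the level direction, z up.
- panel_face (a point): centre of the panel's face, 70 mm above the table; z is square to the face, outward (leaning 20 degrees from vertical towards the low edge), x up the slope, y level
- pad_red: The one to test: contact on the sloping face of the panel: brass disc, diameter 16 mm, in a red ring of diameter 28 mm. Origin: centre of the brass top, 4 mm above the panel face; its own frame is level (z up, x and y as panel), so take the slope from panel_face. Fixed.
- pad_blue: Not to be touched: contact on the sloping face of the panel: brass disc, diameter 16 mm, in a blue ring of diameter 28 mm. Origin: centre of the brass top, 4 mm above the panel face; its own frame is level (z up, x and y as panel), so take the slope from panel_face. Fixed.
- pad_yellow: Not to be touched: contact on the sloping face of the panel: brass disc, diameter 16 mm, in a yellow ring of diameter 28 mm. Origin: centre of the brass top, 4 mm above the panel face; its own frame is level (z up, x and y as panel), so take the slope from panel_face. Fixed. The three stand in one level row along the panel's y, about 70 mm apart, in any order.
- meter: bystander: grey hand-held multimeter lying flat, 80 x 150 x 34 mm; loose, origin at the middle of its underside, z up
- spool: bystander: blue spool standing on end, diameter 60, height 42 mm; loose, origin at the middle of its underside, z up
- driver: bystander: screwdriver with orange handle, lying; loose, origin at the middle of its underside, z up
- flask: bystander: black drinking flask, standing, diameter 68, height 170 mm; loose, origin at the middle of its underside, z up
- carton: bystander: small cardboard box 110 x 80 x 50 mm; loose, origin at the middle of its underside, z up
- tape: bystander: yellow tape ring lying flat, diameter 70, height 19 mm; loose, origin at the middle of its underside, z up
Not all that is in view belongs to the job. There is more than one size of the probe; the one meant has the size given above.

How it is judged (in metres and radians):
On the way, in this order (a step that is already met when the one before it is completed fails the run):
1. the probe is drawn out of its holder, held in the fingers (height (world z) of probe above 0.095 m and contact force between the fingers and probe above 2 N and contact force between probe and holder below 0.1 N), for 0.1 s.
2. the probe is held square on the red-ringed contact, its tip about half pressed in (distance between probe_tip and pad_red below 0.008 m and contact force between probe and pad_red between 0.8 and 8 N and value of joint plunger between 0.0025 and 0.0095 m and angle between the z axis of probe and the z axis of panel_face, either way round below 0.15 rad and contact force between the fingers and probe above 2 N and contact force between probe and panel below 0.1 N and contact force between probe and holder below 0.1 N), for 0.5 s.
At the end, for the whole second after the job is handed in: The probe is still held in the fingers; its tip is on the brass in the red ring (within 8 mm of its centre) with 0.8 to 8 N; the sprung tip is pushed in 2.5 to 9.5 mm of its 12 mm; the probe's axis is within 0.15 rad of square to the panel's face; it touches neither the panel nor the holder (all of step 2); the arm keeps its last pose, push and grip.
It fails at once if the red-ringed contact or the panel is pressed hard (over 20 N) (contact force between anything else and pad_red above 20 N or contact force between anything else and panel above 20 N).
It fails at once if the blue- or yellow-ringed contact is touched (contact force between anything else and pad_blue above 0.3 N or contact force between anything else and pad_yellow above 0.3 N).
It fails at once if another thing on the bench is shifted (over 30 mm) (distance of any of meter, spool, driver, flask, carton, tape from where it was at the start of the episode above 0.03 m).
It also fails if it takes over 35 s, if anything falls off the work surface, if the arm or the gripper's body presses on something with over 40 N, if the wrist force passes 120 N, or if a joint passes its speed limit or range.

## Working session

There is one attempt and no reset: what is moved stays moved. The work goes in short steps, Python scripts to look and compute and a tool call to move; the robot and the scene stay as the last step left them, time stands still between calls to the robot, and variables do not carry over. Pictures are saved under pics/ and viewed, and the job is handed in when it is done.

Besides the shell and the picture viewer there is one more tool, called after "Emit:" as name(argument=value, ...), one argument or row to a line, values as JSON. send_rows: Moves the arm, as the interface text tells. Its arguments: {"type":"object","properties":{"targets":{"type":"array","items":{"type":"array","items":{"type":"array","items":{"type":"number"}}}}},"required":["targets"]}

```bash
mkdir -p pics; ls
cat > h.py <<'E'
import numpy as np, cv2
from plant import *
def snap(n,f):
    im=capture(n); cv2.imwrite('pics/'+f,im[:,:,::-1]); return im
E
python3 - <<'E'
from h import *
for n in ('side','top'):
    snap(n,n+'0.png'); m=camera_model(n); print({k:(np.round(v,3).tolist() if hasattr(v,'__len__') and not isinstance(v,str) else v) for k,v in m.items()})
print(get_obs(), grasp_offset if not callable(grasp_offset) else grasp_offset())
E
```

```text
pics
{'K': [[464.713, 0.0, 257.196], [0.0, 464.713, 196.238], [0.0, 0.0, 1.0]], 'world_to_cam': [[0.823, -0.568, -0.012, -470.591], [0.368, 0.516, 0.774, -278.237], [-0.433, -0.641, 0.634, -1056.521], [0.0, 0.0, 0.0, 1.0]]}
{'K': [[414.345, 0.0, 256.822], [0.0, 414.345, 193.797], [0.0, 0.0, 1.0]], 'world_to_cam': [[0.013, -1.0, 0.007, -49.975], [0.999, 0.014, 0.048, -563.869], [-0.048, 0.006, 0.999, -1268.935], [0.0, 0.0, 0.0, 1.0]]}
{'time': 0.1, 'joint_positions': array([-1.32199696e+00,  3.42663782e-01,  1.52488963e+00, -2.08543870e-05,
        1.27539022e+00, -1.46005962e-01]), 'dq': array([-0.00072358, -0.00050532, -0.00255831, -0.00025927,  0.00078445,
        0.00199045]), 'tau': array([ 1.77230333e-03, -4.32004344e+01, -2.44693458e+01,  7.19386968e-02,
        5.25572710e-02, -5.36106165e-05]), 'tool_pos': array([ 201.85549824, -484.26834607,  226.12000386]), 'tcp_rot': array([-3.14025315e+00, -1.76819459e-04,  3.94811290e-01]), 'contact_force': array([-0.00975543, -0.29155327,  0.52155984]), 'moment': array([-0.03814516,  0.01493689, -0.00164915]), 'grip_width': 91.81728810762394} -18.8
```

View pics/side0.png

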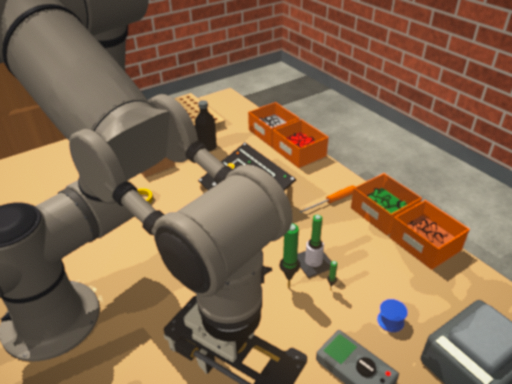

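View pics/top0.png

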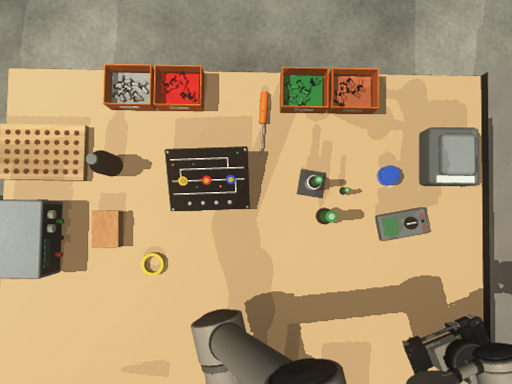

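Run:
```python
from h import *
for n in ('top','side'):
    for l in ('probe','probe_tip','holder','panel_face','pad_red','pad_blue','pad_yellow','flask','meter','carton','spool'):
        print(n,l,[(np.round(d['location'],1).tolist(),round(float(d['conf']),2)) for d in place_of(l,n)][:4])
print(get_obs()['time'])
```

```text
top probe [([179.8, 311.3], 0.64), ([191.0, 339.3], 0.6), ([217.3, 320.1], 0.5), ([179.0, 230.0], 0.26)]
top probe_tip []
top holder [([183.5, 311.5], 0.75), ([179.7, 208.9], 0.74), ([223.2, 397.4], 0.18)]
top panel_face [([180.7, 208.7], 0.64)]
top pad_red [([183.0, 206.7], 0.62)]
top pad_blue [([181.3, 230.3], 0.6)]
top pad_yellow [([183.2, 180.5], 0.64)]
top flask [([165.0, 115.1], 0.79)]
top meter [([223.3, 400.5], 0.79)]
top carton [([163.6, 112.2], 0.42)]
top spool [([173.5, 382.7], 0.73)]
side probe [([278.2, 289.4], 0.73), ([281.6, 333.4], 0.62)]
side probe_tip [([285.7, 288.1], 0.53)]
side holder [([264.3, 312.2], 0.77)]
side panel_face [([177.5, 242.1], 0.94)]
side pad_red [([264.6, 311.1], 0.5)]
side pad_blue [([253.7, 318.3], 0.23)]
side pad_yellow [([171.4, 229.7], 0.42)]
side flask [([146.2, 207.8], 0.9)]
side meter [([370.9, 353.1], 0.81)]
side carton [([167.1, 153.6], 0.7)]
side spool [([323.5, 387.0], 0.82)]
1.2
```

```bash
cat >> h.py <<'E'
def ray(n,rc):
    m=camera_model(n);K=m['K'];T=np.array(m['world_to_cam']);R=T[:3,:3];c=-R.T@T[:3,3]
    d=np.array([(rc[1]-K[0][2])/K[0][0],-(rc[0]-K[1][2])/K[1][1],-1.]); return c,R.T@d
def atz(n,rc,z):
    c,d=ray(n,rc); return c+d*(z-c[2])/d[2]
def tri(a,b):
    (c1,d1),(c2,d2)=ray('top',a),ray('side',b)
    s=np.linalg.lstsq(np.c_[d1,-d2],c2-c1,rcond=None)[0]
    p,q=c1+s[0]*d1,c2+s[1]*d2; return (p+q)/2,np.linalg.norm(p-q)
def proj(n,p):
    m=camera_model(n);K=m['K'];T=np.array(m['world_to_cam']);q=T[:3,:3]@np.array(p)+T[:3,3]
    return (K[1][2]-K[1][1]*q[1]/-q[2], K[0][2]+K[0][0]*q[0]/-q[2])
E
python3 - <<'E'
from h import *
t=cv2.imread('pics/top0.png'); s=cv2.imread('pics/side0.png')
cv2.imwrite('pics/tz1.png',cv2.resize(t[140:220,160:260],None,fx=7,fy=7,interpolation=cv2.INTER_CUBIC))
cv2.imwrite('pics/tz2.png',cv2.resize(t[150:240,280:370],None,fx=6,fy=6,interpolation=cv2.INTER_CUBIC))
cv2.imwrite('pics/sz2.png',cv2.resize(s[200:300,260:360],None,fx=6,fy=6,interpolation=cv2.INTER_CUBIC))
print('holder',atz('top',(183.5,311.5),0), atz('side',(264.3,312.2),0), atz('top',(179.8,311.3),35))
print('face',atz('top',(180.7,208.7),70),tri((180.7,208.7),(177.5,242.1)))
for n,p in dict(r=(183.0, 206.7),b=(181.3,230.3),y=(183.2,180.5)).items(): print(n,atz('top',p,72))
print('flask',atz('top',(165,115),0),'spool',atz('top',(173.5,382.7),0),'meter',atz('top',(223.3,400.5),0))
E
```

```text
holder [ 599.81928385 -213.33485975    0.        ] [ 591.8203329  -215.89625997    0.        ] [ 608.51768434 -207.80612291   35.        ]
face [598.66483969 101.06035326  70.        ] (array([595.0990747 , 101.90908817,  78.36682057]), np.float64(6.823600700193042))
r [591.61207631 106.61564646  72.        ]
b [597.62299743  36.98510908  72.        ]
y [589.94134347 183.93316889  72.        ]
flask [649.2982206  402.88682422   0.        ] spool [ 634.43369947 -437.00727113    0.        ] meter [ 479.03709058 -492.57889687    0.        ]
```

View pics/tz1.png

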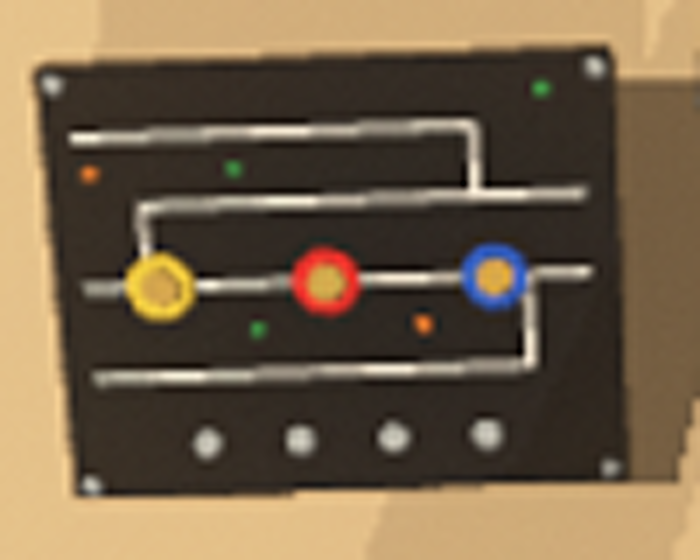

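View pics/tz2.png

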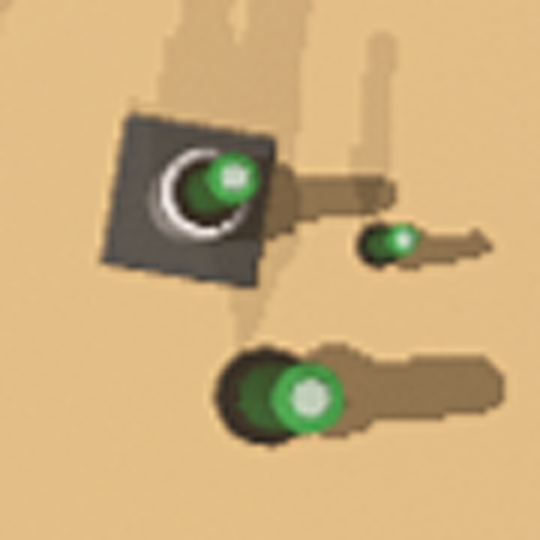

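View pics/sz2.png

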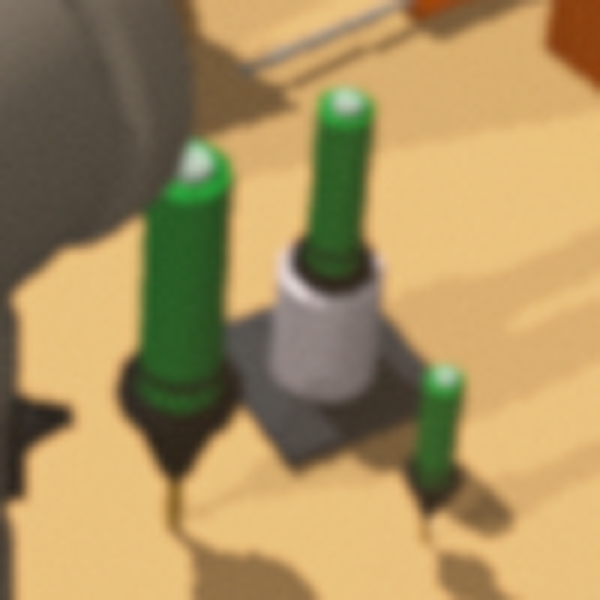

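Run:
```python
from h import *
def z1(x,y,k=7,c=160,r=140): return ((y+.5)/k-.5+r,(x+.5)/k-.5+c)
def z2(x,y): return z1(x,y,6,280,150)
def zs(x,y): return z1(x,y,6,260,200)
print('lens',atz('top',z2(235,178),154),atz('side',zs(347,103),154),tri(z2(235,178),zs(347,103)))
print('rim',atz('top',z2(203,192),65), 'collar side',atz('side',zs(332,262),71))
c=[z2(128,115),z2(274,138),z2(255,287),z2(101,263)]
q=[atz('top',p,8) for p in c];print('foot',np.round(q),np.mean(q,0))
P={n:atz('top',z1(*p),72) for n,p in dict(y=(160,287),r=(325,281),b=(494,276)).items()};print(P)
d=P['y']-P['b'];print('yaw',np.degrees(np.arctan2(-d[0],d[1])),np.linalg.norm(d))
for n,p,z in (('hl',(37,66),103),('hr',(612,48),103),('lr',(628,480),38),('ll',(77,495),38)): print(n,atz('top',z1(*p),z))
for n,p in P.items(): print(n,proj('side',p))
t=cv2.imread('pics/side0.png')
cv2.imwrite('pics/sz1.png',cv2.resize(t[130:230,190:310],None,fx=6,fy=6,interpolation=cv2.INTER_CUBIC))
```

```text
lens [ 600.39141754 -212.02002148  154.        ] [ 598.98439341 -211.14345537  154.        ] (array([ 599.7241689 , -211.52582121,  154.02014185]), np.float64(1.6332837539722456))
rim [ 600.77486984 -210.02366033   65.        ] collar side [ 596.1293194  -214.07650003   71.        ]
foot [[ 645. -179.    8.]
 [ 634. -255.    8.]
 [ 556. -245.    8.]
 [ 568. -165.    8.]] [ 600.69629974 -211.18718301    8.        ]
{'y': array([597.8051243 , 178.41445774,  72.        ]), 'r': array([601.31911164, 108.87034613,  72.        ]), 'b': array([604.4364765,  37.5621852,  72.       ])}
yaw 2.6955059700776536 141.00828880490465
hl [686.16062575 225.74258593 103.        ]
hr [697.0940176  -11.47203757 103.        ]
lr [519.48970091 -19.8911885   38.        ]
ll [509.78498105 218.18809929  38.        ]
y (np.float64(166.2419540710714), np.float64(230.01592427360507))
r (np.float64(177.26598710413074), np.float64(243.83636004193917))
b (np.float64(189.39238508078392), np.float64(258.8170330512196))
```

View pics/sz1.png

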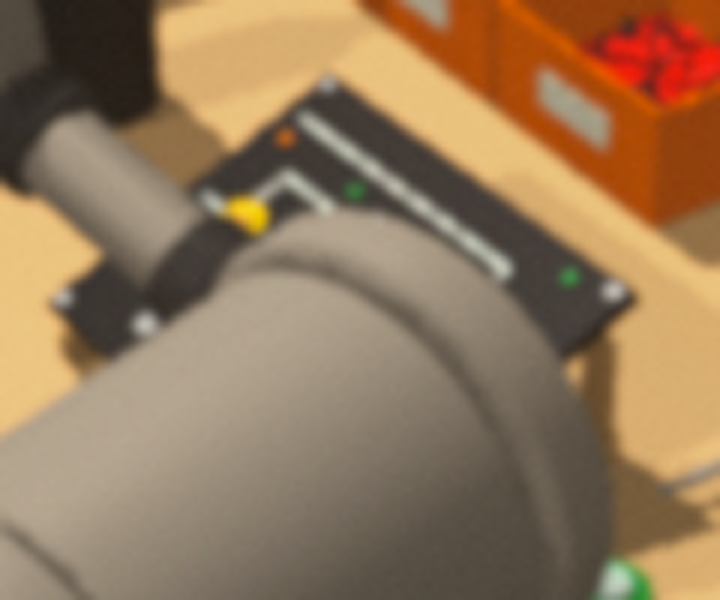

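Run:
```python
from h import *
def z1(x,y,k=7,c=160,r=140): return ((y+.5)/k-.5+r,(x+.5)/k-.5+c)
def z2(x,y): return z1(x,y,6,280,150)
def zs(x,y): return z1(x,y,6,260,200)
print('big',tri(z2(310,398),zs(198,160)),'small',tri(z2(402,240),zs(445,377)))
def z7(x,y): return z1(x,y)
print(atz('top',z1(325,281),73.7), 'tape',atz('top',(263,153),10))
# driver span
print('driver',atz('top',(92,264),15),atz('top',(150,262),5))
o=get_obs();print(o['tool_pos'],o['tcp_rot'])
```

```text
big (array([ 500.52444245, -239.3456751 ,  198.3061591 ]), np.float64(1.7498581770387944)) small (array([ 576.08868697, -302.26112286,   93.69191178]), np.float64(1.0981404620891464))
[601.18283986 108.67112241  73.7       ] tape [347.29975065 273.97657789  10.        ]
driver [883.59352077 -60.45910916  15.        ] [702.45481219 -56.72062129   5.        ]
[ 201.95096557 -484.62478863  226.74172765] [3.14150063e+00 3.21017901e-06 3.94746470e-01]
```

Emit:
send_rows(
  targets=[
    [[0,0,2,38,-8,-3,-1],[0,0,4,76,-16,-6,-1],[0,0,6,113,-24,-9,-1],[0,0,9,151,-32,-12,-1],[0,0,11,189,-40,-15,-1]],
  ],
)

```text
time: 1.62
tool_pos: [362.2, -373.9, 242.0]
tcp_rot: [3.141, -0.0, 0.2]
contact_force: [0.6, -0.1, 0.1]
grip_width: 91.6
```

Emit:
send_rows(
  targets=[
    [[0,0,2,36,-15,0,-1],[0,0,4,72,-30,0,-1],[0,0,6,108,-45,0,-1],[0,0,9,144,-60,0,-1],[0,0,11.6,180,-75,0,-1]],
  ],
)

```text
time: 2.03
tool_pos: [523.6, -263.8, 241.8]
tcp_rot: [3.141, -0.0, -0.002]
contact_force: [1.0, -1.2, 0.4]
grip_width: 91.8
```

Run:
```python
from h import *
o=get_obs();print(o)
```

```text
{'time': 2.0333, 'joint_positions': array([-5.97304662e-01,  4.45448608e-01,  1.32210345e+00, -1.32009197e-04,
        1.37382835e+00,  9.75566704e-01]), 'dq': array([ 0.76215517,  0.41583974, -0.65489679, -0.00351379,  0.23632051,
        1.29508951]), 'tau': array([ -2.00486965, -52.58354545, -22.82670736,   0.23143843,
        -0.17528272,  -1.64544582]), 'tool_pos': array([ 523.64224389, -263.82619829,  241.81239679]), 'tcp_rot': array([ 3.14136645e+00, -1.03152122e-04, -2.04920750e-03]), 'contact_force': array([ 0.97774073, -1.20020131,  0.41370565]), 'moment': array([ 0.02130433, -0.0316986 , -0.05077031]), 'grip_width': 91.8364672474849}
```

Emit:
send_rows(
  targets=[
    [[0,0,0,30,-20,0,-1],[0,0,0,60,-40,0,-1],[0,0,0,77,-52,0,-1],[0,0,0,77,-52,0,-1]],
  ],
)

```text
time: 2.37
tool_pos: [602.1, -209.9, 240.9]
tcp_rot: [-3.14, -0.001, 0.005]
contact_force: [-0.6, 0.0, 0.3]
grip_width: 91.9
```

Run:
```python
from h import *
im=snap('top','top1.png'); s=snap('side','side1.png')
o=get_obs();print(o['time'],o['tool_pos'],o['tcp_rot'])
cv2.imwrite('pics/both1.png',np.hstack([cv2.resize(im[120:240,250:400],None,fx=2.6,fy=2.6),cv2.resize(s[120:300,200:400],(390,312))])[:,:,::-1])
```

```text
2.4667 [ 599.28550197 -212.73835422  241.13081177] [3.14157853e+00 1.09718500e-03 2.01110508e-03]
```

View pics/side1.png

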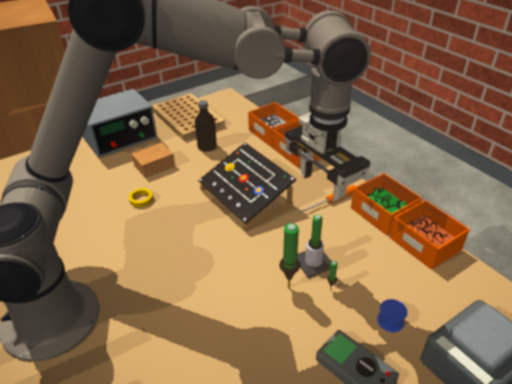

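View pics/top1.png

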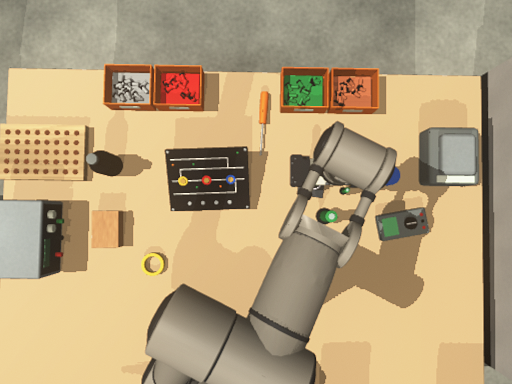

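Run:
```python
from h import *
print(proj('side',(599.5,-212.5,241)),proj('side',(600,-211.5,154)))
t=cv2.imread('pics/side1.png')
cv2.imwrite('pics/sz3.png',cv2.resize(t[130:290,190:370],None,fx=4,fy=3.7,interpolation=cv2.INTER_CUBIC))
cv2.imwrite('pics/sz4.png',cv2.resize(t[140:230,195:300],None,fx=6,fy=6,interpolation=cv2.INTER_CUBIC))
```

```text
(np.float64(187.65226162501082), np.float64(320.75185027287284)) (np.float64(216.6647328964796), np.float64(317.85023815349086))
```

View pics/sz3.png

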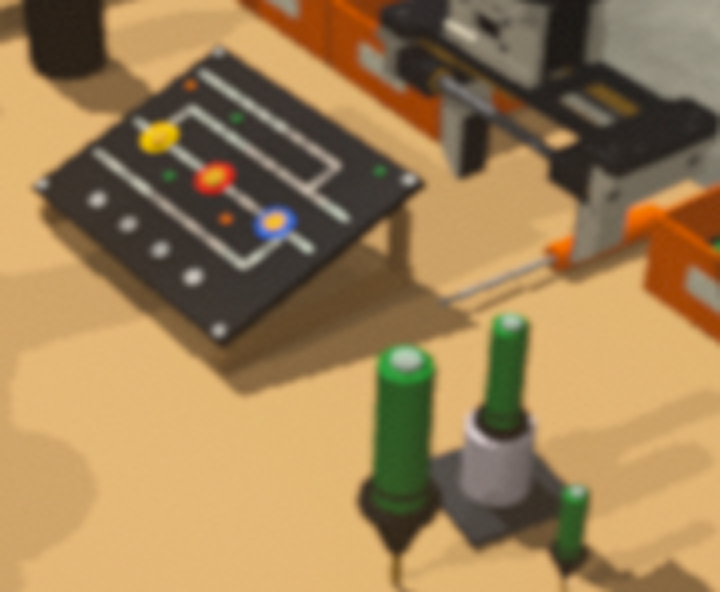

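View pics/sz4.png

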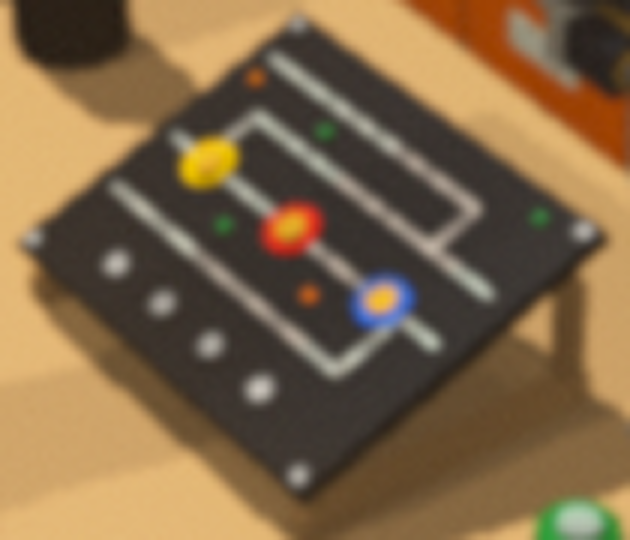

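Emit:
send_rows(
  targets=[
    [[0,0,0,0.5,-1,38,-1],[0,0,0,0.5,-1,76,-1],[0,0,0,0.5,-1,114,-1],[0,0,0,0.5,-1,145,-1],[0,0,0,0.5,-1,145,-1]],
  ],
)

```text
time: 2.88
tool_pos: [594.7, -211.7, 90.1]
tcp_rot: [-3.136, 0.012, -0.002]
contact_force: [-1.5, 0.8, -0.7]
grip_width: 91.9
```

Emit:
send_rows(
  targets=[
    [[0,0,0,0,0,0,1],[0,0,0,0,0,0,1],[0,0,0,0,0,0,1],[0,0,0,0,0,0,1],[0,0,0,0,0,0,1]],
  ],
)

```text
time: 3.3
tool_pos: [600.5, -212.7, 98.7]
tcp_rot: [3.14, -0.003, 0.0]
contact_force: [0.7, -1.2, 0.5]
grip_width: 63.1
```

Emit:
send_rows(
  targets=[
    [[0,0,0,0,0,0,1],[0,0,0,0,0,0,1]],
  ],
)

```text
time: 3.47
tool_pos: [599.9, -212.3, 97.4]
tcp_rot: [3.141, -0.001, 0.0]
contact_force: [-0.1, -0.3, -0.7]
grip_width: 49.8
```

Emit:
send_rows(
  targets=[
    [[0,0,0,0,0,0,1],[0,0,0,0,0,0,1],[0,0,0,0,0,0,1],[0,0,0,0,0,0,1],[0,0,0,0,0,0,1]],
  ],
)

```text
time: 3.88
tool_pos: [599.6, -212.2, 96.5]
tcp_rot: [-3.141, 0.0, 0.0]
contact_force: [0.5, 0.1, 0.7]
grip_width: 23.6
```

Emit:
send_rows(
  targets=[
    [[0,0,0,0,0,0,1],[0,0,0,0,0,0,1]],
  ],
)

```text
time: 4.05
tool_pos: [599.6, -212.2, 96.5]
tcp_rot: [-3.141, 0.0, 0.0]
contact_force: [-0.3, 0.0, -1.1]
grip_width: 23.3
```

Emit:
send_rows(
  targets=[
    [[0,0,0,0,0,-8,1],[0,0,0,0,0,-22,1],[0,0,0,0,0,-40,1],[0,0,0,0,0,-60,1],[0,0,0,0,0,-80,1]],
  ],
)

```text
time: 4.47
tool_pos: [599.5, -212.2, 177.9]
tcp_rot: [-3.142, 0.0, 0.0]
contact_force: [0.9, -0.5, -0.9]
grip_width: 23.6
```

Emit:
send_rows(
  targets=[
    [[0,0,0,0,0,-15,1],[0,0,0,0,0,-25,1],[0,0,0,0,0,-30,1],[0,0,0,0,0,-30,1],[0,0,0,0,0,-30,1]],
  ],
)

```text
time: 4.88
tool_pos: [599.4, -212.1, 206.1]
tcp_rot: [-3.141, 0.001, 0.0]
contact_force: [0.0, -0.8, -1.8]
grip_width: 23.4
```

Run:
```python
from h import *
im=snap('top','top2.png'); s=snap('side','side2.png')
o=get_obs();print(o['time'],o['tool_pos'],o['tcp_rot'],o['contact_force'],o['grip_width'])
P=o['tool_pos'];print('exp origin/tip side',proj('side',P+[0,0,-61.5]),proj('side',P+[0,0,-86.5]))
for l in ('probe','probe_tip'): print([(np.round(d['location'],1).tolist(),round(float(d['conf']),2)) for d in place_of(l,'side')][:4])
t=s[:,:,::-1]
cv2.imwrite('pics/sz5.png',cv2.resize(t[150:290,260:380],None,fx=4,fy=4,interpolation=cv2.INTER_CUBIC))
```

```text
4.9833 [ 599.19113035 -212.04193708  205.40778467] [-3.14068073e+00  2.07363892e-03  3.22939389e-04] [ 0.37737452  1.71127559 -1.35341502] 23.581433187469955
exp origin/tip side (np.float64(220.13551711727717), np.float64(317.4322890473719)) (np.float64(227.92699866434532), np.float64(316.6954538646887))
[([220.1, 318.9], 0.69), ([281.3, 329.7], 0.69), ([277.3, 286.6], 0.69)]
[([287.2, 291.2], 0.42)]
```

View pics/sz5.png

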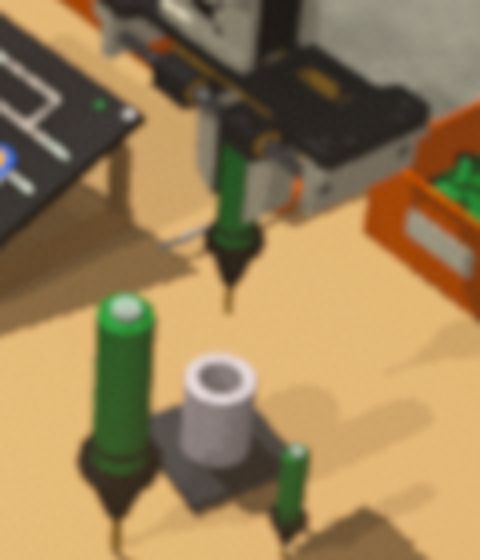

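```bash
cat >> h.py <<'E'
from scipy.spatial.transform import Rotation as Ro
psi=np.radians(2.7);th=np.radians(20)
n=np.array([-np.sin(th)*np.cos(psi),-np.sin(th)*np.sin(psi),np.cos(th)])
yv=np.array([np.sin(psi),-np.cos(psi),0]); RT=np.c_[np.cross(yv,-n),yv,-n]
pad=np.array([601.2,108.7,73.7])
def go(L,tipoff=(0,0)):
    o=get_obs();R0=Ro.from_euler('xyz',o['tcp_rot']).as_matrix()
    T=pad+L*n; print('now',o['tool_pos'],'T',T.round(1),'shift',(R0.T@(T-o['tool_pos'])).round(2),'turn',np.degrees(Ro.from_matrix(R0.T@RT).as_rotvec()).round(2),'F',o['contact_force'].round(2),'Fn',round(float(o['contact_force']@n),2))
E
python3 - <<'E'
from h import *
go(86.5+40)
E
```

```text
now [ 599.29545854 -212.08249014  205.55868805] T [558.  106.7 192.6] shift [ -41.18 -318.75   13.32] turn [ 0.42 20.1  -2.66] F [-0.04 -0.09 -1.08] Fn -1.0
```

Emit:
send_rows(
  targets=[
    [[0,4,-0.5,-8,-28,0,1],[0,8,-1,-16,-60,0,1],[0.2,12,-1.6,-24,-94,0,1],[0.3,16,-2.2,-32,-128,0,1],[0.4,20,-2.7,-41,-160,0,1]],
  ],
)

```text
time: 5.5
tool_pos: [557.8, -50.8, 206.4]
tcp_rot: [3.141, -0.352, 0.048]
contact_force: [0.8, 0.5, -0.9]
grip_width: 23.6
```

Run:
```python
from h import *
go(86.5+40)
```

```text
now [557.75673163 -50.80291178 206.41333678] T [558.  106.7 192.6] shift [   2.54 -157.29   15.51] turn [ 0.04 -0.16  0.05] F [ 0.82  0.51 -0.91] Fn -1.15
```

Emit:
send_rows(
  targets=[
    [[0,0,0,0,-35,0,1],[0,0,0,1,-72,0,1],[0,0,0,1,-110,0,1],[0,0,0,2,-145,5,1],[0,0,0,2.5,-157,15,1]],
  ],
)

```text
time: 5.92
tool_pos: [558.2, 108.9, 194.0]
tcp_rot: [3.141, -0.351, 0.051]
contact_force: [-0.8, -0.8, -1.2]
grip_width: 23.4
```

Emit:
send_rows(
  targets=[
    [[0,0,0,0,0,0,1],[0,0,0,0,0,0,1],[0,0,0,0,0,0,1],[0,0,0,0,0,0,1]],
  ],
)

```text
time: 6.25
tool_pos: [558.8, 103.7, 193.5]
tcp_rot: [3.14, -0.349, 0.047]
contact_force: [0.7, -0.3, -0.2]
grip_width: 23.7
```

Run:
```python
from h import *
go(86.5+40)
im=snap('top','top3.png'); s=snap('side','side3.png')
go(86.5+40)
print('pad',proj('side',pad),'tip',proj('side',pad+40*n),'org',proj('side',pad+65*n))
for l in ('probe','probe_tip','pad_red'): print([(np.round(d['location'],1).tolist(),round(float(d['conf']),2)) for d in place_of(l,'side')][:4])
t=s[:,:,::-1]
cv2.imwrite('pics/sz6.png',cv2.resize(t[110:220,190:310],None,fx=6,fy=5.4,interpolation=cv2.INTER_CUBIC))
cv2.imwrite('pics/tz6.png',cv2.resize(im[120:230,150:290,::-1],None,fx=5,fy=5,interpolation=cv2.INTER_CUBIC))
```

```text
now [558.79267516 103.71535401 193.46337737] T [558.  106.7 192.6] shift [-0.94 -2.98  0.6 ] turn [ 0.1  -0.01 -0.02] F [ 0.67 -0.32 -0.23] Fn -0.44
now [558.88138905 103.67686793 193.5932952 ] T [558.  106.7 192.6] shift [-1.06 -3.02  0.7 ] turn [ 0.1  -0.03 -0.04] F [ 0.45  0.67 -0.67] Fn -0.8
pad (np.float64(176.83805908112365), np.float64(243.81649983969166)) tip (np.float64(167.97608355334063), np.float64(239.48881778673106)) org (np.float64(162.22716814989002), np.float64(236.6813762701637))
[([163.2, 240.0], 0.64), ([281.3, 332.2], 0.63), ([279.4, 288.8], 0.59)]
[([147.6, 205.6], 0.54), ([285.1, 292.0], 0.48), ([168.1, 229.8], 0.45)]
[([177.9, 243.6], 0.46)]
```

View pics/sz6.png

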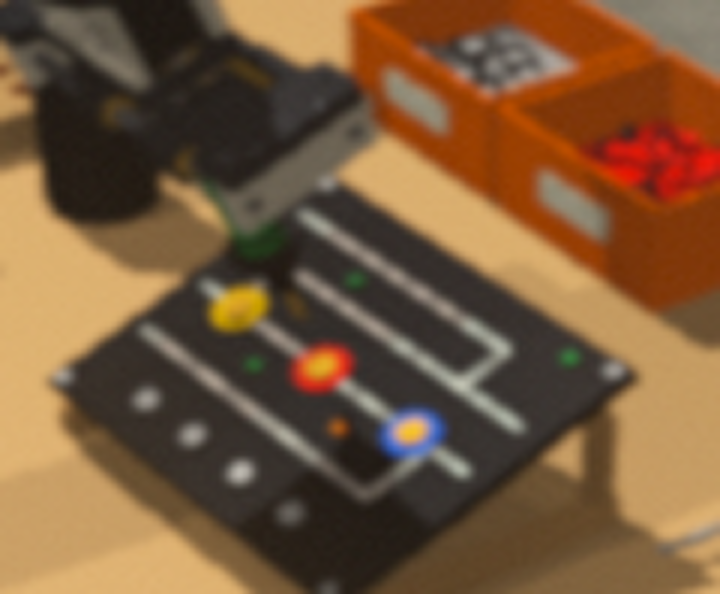

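View pics/tz6.png

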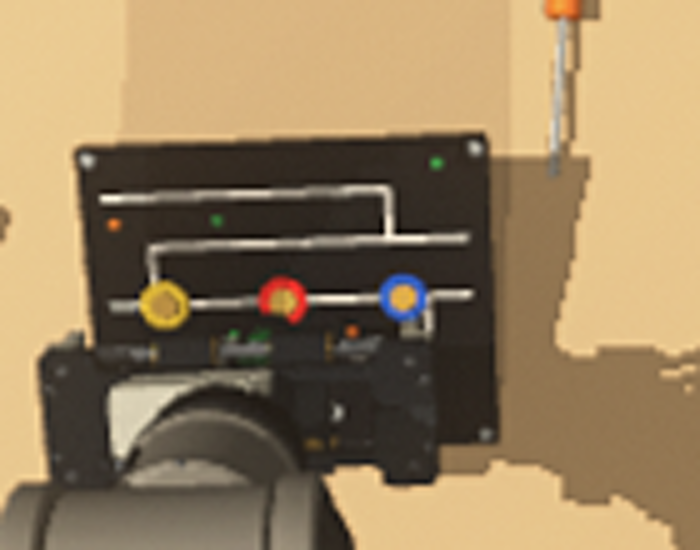

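Emit:
send_rows(
  targets=[
    [[0,0,0,-1,-3,0,1],[0,0,0,-1,-3,10,1],[0,0,0,-1,-3,22,1],[0,0,0,-1,-3,32,1],[0,0,0,-1,-3,35,1]],
  ],
)

```text
time: 6.92
tool_pos: [569.0, 108.3, 157.7]
tcp_rot: [3.14, -0.346, 0.048]
contact_force: [0.2, -0.2, -2.4]
grip_width: 23.5
```

Emit:
send_rows(
  targets=[
    [[0,0,0,0,0,0,1],[0,0,0,0,0,0,1],[0,0,0,0,0,0,1],[0,0,0,0,0,0,1]],
  ],
)

```text
time: 7.25
tool_pos: [569.7, 108.4, 160.6]
tcp_rot: [3.14, -0.35, 0.048]
contact_force: [0.3, -0.0, -1.3]
grip_width: 23.7
```

Run:
```python
from h import *
im=snap('top','top4.png'); s=snap('side','side4.png')
F=[]
for k in range(8):
    capture('top'); o=get_obs();F.append(np.r_[o['contact_force'],o['contact_force']@n])
print(np.mean(F,0),np.std(F,0))
go(92)
print('pad',proj('side',pad),'tip',proj('side',pad+5.5*n),'org',proj('side',pad+30.5*n))
t=s[:,:,::-1]
cv2.imwrite('pics/sz7.png',cv2.resize(t[130:200,200:280],None,fx=9,fy=8,interpolation=cv2.INTER_CUBIC))
```

```text
[-0.37109531  0.33447066 -1.11026811 -0.92191835] [0.51148356 0.43974187 0.52308691 0.57904063]
now [569.50554985 108.34992856 160.03537257] T [569.8 107.2 160.2] shift [ 0.24  1.14 -0.04] turn [ 0.06 -0.    0.06] F [-0.94 -0.15 -0.69] Fn -0.32
pad (np.float64(176.83805908112365), np.float64(243.81649983969166)) tip (np.float64(175.6432561791219), np.float64(243.2330264302236)) org (np.float64(170.11753964662333), np.float64(240.53458247802905))
```

View pics/sz7.png

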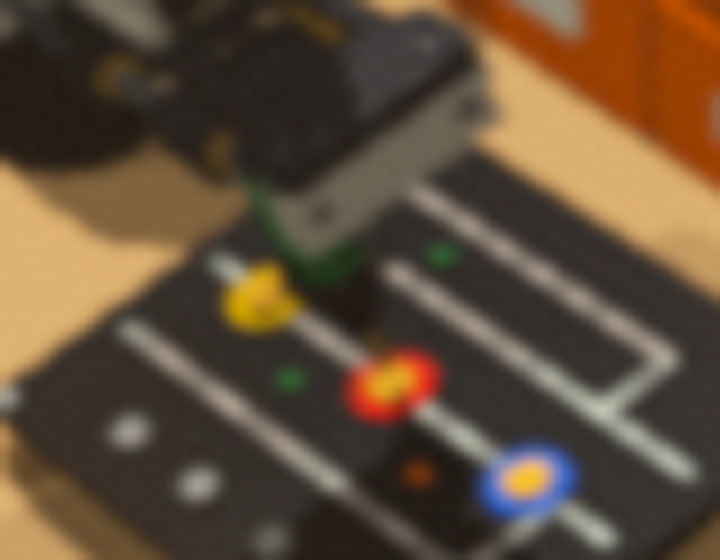

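Emit:
send_rows(
  targets=[
    [[0,0,0,0.3,1,2,1],[0,0,0,0.3,1,4,1],[0,0,0,0.3,1,6,1],[0,0,0,0.3,1,8,1],[0,0,0,0.3,1,8,1]],
  ],
)

```text
time: 8.17
tool_pos: [572.8, 107.5, 152.5]
tcp_rot: [3.14, -0.349, 0.048]
contact_force: [-1.4, -0.8, 2.4]
grip_width: 23.7
```

```bash
cat > f.py <<'E'
from h import *
F=[];P=[]
for k in range(10):
    capture('side'); o=get_obs();F.append(np.r_[o['contact_force'],o['contact_force']@n]);P.append(o['tool_pos'])
print(np.mean(F,0)-[-.37,.33,-1.11,-.92],np.std(F,0)); print(np.mean(P,0),'L',(np.mean(P,0)-pad)@n)
go(80.5)
E
python3 f.py
```

```text
[-0.34058525 -0.64272267  2.74596343  2.70510582] [0.32235051 0.41412476 0.58263558 0.57457095]
[572.68279114 107.4716664  152.74612066] L 84.04147870384816
now [572.63922613 107.49366842 152.72562045] T [573.7 107.4 149.3] shift [-0.17  0.14  3.54] turn [ 0.06 -0.02  0.06] F [-0.99  0.22  1.2 ] Fn 1.46
```

Emit:
send_rows(
  targets=[
    [[0,0,0,0,0,1,1],[0,0,0,0,0,2,1],[0,0,0,0,0,3,1],[0,0,0,0,0,3,1],[0,0,0,0,0,3,1]],
  ],
)

```text
time: 9.08
tool_pos: [573.7, 107.5, 149.8]
tcp_rot: [3.14, -0.349, 0.048]
contact_force: [-0.1, -1.0, 2.8]
grip_width: 23.6
```

```bash
python3 f.py
python3 - <<'E'
from h import *
s=snap('side','side5.png')
t=s[:,:,::-1]
cv2.imwrite('pics/sz8.png',cv2.resize(t[130:200,200:280],None,fx=9,fy=8,interpolation=cv2.INTER_CUBIC))
print(proj('side',pad+19*n))
E
```

```text
[-0.6127002  -0.99206277  4.26456109  4.23071466] [0.5447111  0.48360901 0.53260749 0.42843039]
[573.67105213 107.53424167 149.86822805] L 80.9985061494472
now [573.6683967  107.52272143 149.85760716] T [573.7 107.4 149.3] shift [-0.15  0.12  0.49] turn [ 0.06 -0.01  0.06] F [-1.23 -1.39  3.2 ] Fn 3.45
(np.float64(172.67887847351255), np.float64(241.78539388434908))
```

View pics/sz8.png

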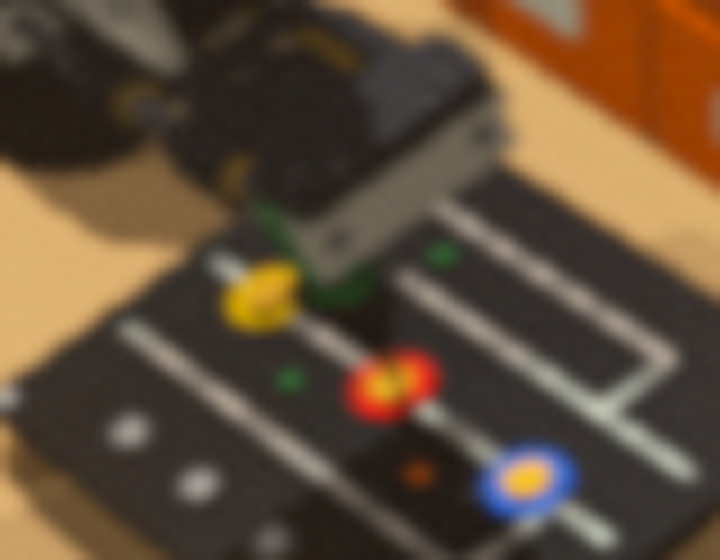

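Run:
```python
from h import *
o=get_obs();print(o['time'],o['grip_width'],close_job())
```

```text
the job is handed in; nothing more can be done
9.6333 23.579226737412007 None
```

I drew the green probe out of its holder and handed the job in with the probe still gripped and pressed on the red-ringed contact. That was at 9.6 s of the 35 s allowed. No verdict was reported.

- **Press:** the measured push square to the panel was about 4.2 N, after taking off the probe's own weight. By the spring figures that is about 6.4 mm of the 12 mm travel. The tool position gave about 5.5 mm, so the two differ by about 1 mm, and both are well inside the 2.5–9.5 mm range.
- **Squareness:** the tool was within about 0.1° of the panel's normal, taking the 20° slope and the 2.7° yaw I measured. I did not check the probe's own angle in the fingers separately at the end.
- **Tip position:** the last side picture shows the tip near the middle of the brass in the red ring. I judge it to be within about 2 mm of centre.
- **Grip:** the finger opening was steady at 23.6 mm on the 24 mm handle.
- **Other contacts and bench items:** the path stayed clear of the blue and yellow contacts, the two look-alike probes and the bench items. I saw no unexpected forces, but I did not measure the items' positions again.

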